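Unbolt and open the second door of the pastry cupboard

TASK

One door of the small cupboard already stands open, the other is still shut and held by its flush bolt. Pull that bolt straight up out of the sill by its knob, then swing this door wide open, about square to the cupboard's front, and leave it so, with the bolt still raised.

Things in the scene. Friction and masses are not known exactly. Their poses are not given: they have to be found in the camera images.
- bolt_knob (a point): Centre of the bolt's knob, an upright plain steel cylinder 22 mm in diameter, 34 mm high, on an 8 mm rod that runs down inside the shut door into the sill. It stands near the door's free edge, its underside 20 mm above the door's top edge (205 above the table; door 20 thick, cupboard 210 high, mm). Moves with bolt and door; may serve to swing the door; round, it turns in the fingers.
- leaf_hinge (a point): Fixed point on the shut door's upright hinge axis, level with the door's top edge, 152 mm level from the knob's axis; door 171 mm wide. Axes: x straight out of the cupboard's front, y along the front from the open door to the shut one, z up. The free edge swings out to +x, anticlockwise from above. The small steel caps at the two hinges are fixed.
- bolt (a joint): bolt height in m: 0 fully down (locked), 0.035 at its upper stop. The rod is in the hole over the first 15 mm and blocks the door there; friction of about 3 N (weight 1.2 N) keeps the bolt where it is left.
- leaf (a joint): angle in rad of the shut (bolted) door: 0 shut, 1.57 square to the cupboard's front, 1.75 at its stop; slight friction keeps it where it is left.

How it is judged:
On the way:
1. the bolt is drawn up out of the sill while the door is still shut (value of joint bolt above 0.018 m and value of joint leaf below 0.15 rad), for 0.1 s.
At the end, for the whole second after the job is handed in: The door that was bolted stands open by at least 1.2 rad (69 degrees) and at rest, and its bolt is still raised by at least 15 mm (value of joint leaf above 1.2 rad and value of joint bolt above 0.015 m and velocity of joint leaf between -0.05 and 0.05 rad/s); the robot touches nothing.
It fails at once if the door is forced open with the bolt still in the sill (value of joint bolt below 0.01 m and value of joint leaf between 0.12 and 0.3 rad).
It also fails if it takes over 43 s, if anything falls off the work surface, if the arm or the gripper's body presses on something with over 40 N, if the wrist force passes 120 N, or if a joint passes its speed limit or range.

ROBOT

A 6-joint arm with a two-finger parallel gripper is mounted at the origin on the work surface. World frame = base frame: x ahead of the robot, y to its left, z up, the work surface at z = 0. Lengths are in m, angles in rad, forces in N, time in s.
With the tool pointing down it reaches from about 0.275 to 0.825 m from the base axis. Payload 5.2 kg.
Tool frame: the origin (TCP) lies on the mounting face of the last link; the fingertips stand 186 mm ahead of it and the grasp point (between the pads) lies 167 mm ahead of it; z points along the fingers, x is the direction in which the jaws open and shut, and the axes are right-handed (so a half turn about z gives the same grasp; the last joint's range is limited). The gripper opens to 93 mm and grips with 3 to 60 N. Pads are 15 mm wide; open, the fingers measure 128 mm over their backs; the gripper's body (75 mm by 188 mm) begins 65 mm behind the grasp point.
Start: joints at [1.027, 0.259, 1.535, -0, 1.348, -0.203], TCP at [0.184, 0.518, 0.405] pointing down, gripper open.
Joint ranges: [-3.14, 3.14], [-0.91, 2.08], [0.19, 2.58], [-1.22, 4.36], [0.22, 2.71], [-3.12, 3.12]. Speed limits (rad/s): [2.57, 2.57, 3.14, 3.14, 3.14, 3.14].

INTERFACE

Orientations are given as a unit quaternion [x, y, z, w].
In Python, from rig import bot gives the robot as it stands. The module is installed in compiled form; this text tells all that it offers.
- The arm moves only by the shell command python3 -m creep 'ROWS' [FORCE]. ROWS is JSON, one flat list of numbers, 7 for each row, row after row: the turn, a rotation vector about the tool's x, y, z in degrees, then the shift along the tool's x, y, z in cm, then the finger opening in cm, from 0 to 9.3. A call has 1 to 5 rows; each row is the pose to reach, as a shift and turn from the pose commanded when the call began, along the tool's axes at that moment; what a row does not reach only later rows make up. A row lasts 1/8 s, in which the tool goes at most 62.5 mm and 10.7 degrees, less where a joint would pass 70% of its speed; a pose out of reach is approached as far as the arm can. A call with a gripper value outside its range is refused whole. The fingers move at their own pace and stop on an object; FORCE is the grip in N (left out, the last holds). Time passes only in rows, so rows that repeat a pose let the fingers close. It gives the time, the measured TCP pose, the force and the opening at its end, in the units of the state.
- bot.sense(): the state, without advancing time (a new reading comes with each control period).
- bot.get_image(name): name is "side" or "top"; returns (picture, depth): 480x640x3 uint8, red, green, blue; 480x640 float32, m along the optical axis (not along the pixel's ray), 0 where there is no reading.
- bot.calibration(name): a dict with "intrinsics" (3x3 intrinsics, pixels), "T" (4x4, takes a point from camera to world coordinates). Camera axes: x right, y down, z forward; pixel columns grow to the right and rows downward; lengths in m; the calibration is good to about 2 mm. A picture is of the moment at which its call begins. calibration takes no time and is no camera call.
- bot.close_job(): hands the job in, once; it reports no verdict.
Trained networks look in the newest picture that a camera, given by its name, has taken for a name from the list of things; names that differ only in an ending like _2 or _b are one class to them, and where a whole thing is asked for, a point or a joint stands for the part that bears it (a point fixed in the world has none). Each returns a list of dicts, best first, with "score" (0 to 1); they miss things now and then, are a little off and sometimes report something else, mostly with a low value. They report only what shows in the picture. A call takes as long as a camera call.
- bot.boxes_of(label, camera): "at" ([x, y, z] in m, in world coordinates, good to about 4 mm: the middle of the surface that is visible of it).
- bot.spot_point(label, camera): "at" ([x, y, z] in m, in world coordinates, good to about 4 mm: a listed point, or the origin of a listed thing).
The state is a dict: "t": time; "joint_pos": joint angles; "qd": joint speeds; "joint_efforts": joint torques, N m; "tool_pos": TCP position; "eef_rot": TCP orientation; "contact_force": force on the tool from outside, world axes, zero at the start; "moment": the same for the moment, N m; "gripper_width": finger opening in m.
Only numpy, scipy, OpenCV 4.12 (cv2) and the standard library are available. Lean on these libraries where they do the work, as an engineer would, in place of code of your own. Each camera call takes 0.05 s, during which the arm holds its last target.

## Working session

There is one attempt and no reset: what is moved stays moved. The work goes in short steps, Python scripts to look and compute and a shell command to move; the robot and the scene stay as the last step left them, time stands still between calls to the robot, and variables do not carry over. Pictures are saved under pics/ and viewed, and the job is handed in when it is done.

```bash
mkdir -p pics; ls; cat > h.py <<'E'
from rig import bot
import numpy as np, cv2
from scipy.spatial.transform import Rotation as R
E
python3 - <<'E'
from h import *
s=bot.sense(); print({k:np.round(v,3).tolist() for k,v in s.items()})
for c in ("side","top"):
    im,d=bot.get_image(c); cv2.imwrite(f"pics/{c}0.png",im[:,:,::-1])
    for l in ("bolt_knob","leaf_hinge"):
        print(c,l,[(np.round(q["at"],4).tolist(),round(q["score"],2)) for q in bot.spot_point(l,c)])
    print(c,"box",[(np.round(q["at"],4).tolist(),round(q["score"],2)) for q in bot.boxes_of("bolt_knob",c)])
E
```

```text
pics
{'t': 0.0, 'joint_pos': [1.027, 0.259, 1.536, -0.0, 1.348, -0.203], 'qd': [0.001, -0.0, 0.001, -0.001, 0.002, -0.0], 'joint_efforts': [-0.002, -43.731, -28.4, 0.072, 0.042, -0.0], 'tool_pos': [0.184, 0.518, 0.404], 'eef_rot': [0.817, 0.577, -0.001, 0.0], 'contact_force': [0.361, 0.146, 0.37], 'moment': [-0.042, 0.008, 0.007], 'gripper_width': 0.093}
side bolt_knob [([0.4715, -0.0675, 0.2479], 0.82)]
side leaf_hinge [([0.5163, 0.0796, 0.2046], 0.62)]
side box [([0.4729, -0.0631, 0.2608], 0.75)]
top bolt_knob [([0.4765, -0.0674, 0.2448], 0.87)]
top leaf_hinge [([0.514, 0.0798, 0.2056], 0.88)]
top box [([0.4759, -0.0649, 0.2584], 0.82)]
```

View pics/side0.png

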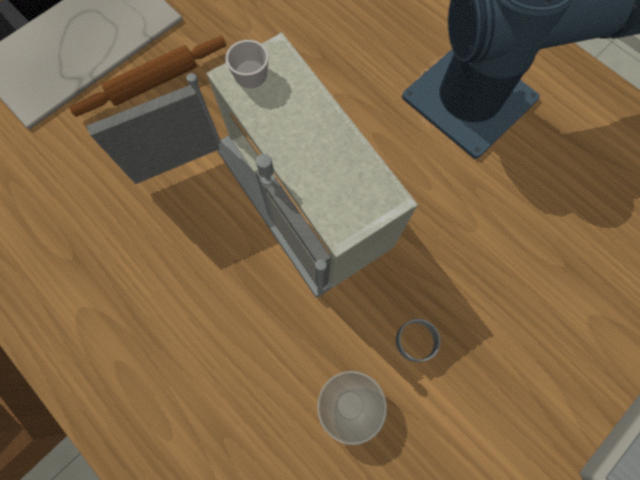

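View pics/top0.png

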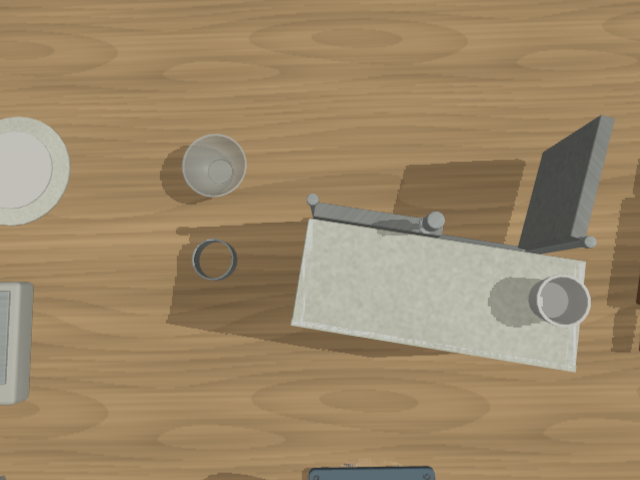

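The side view shows the cupboard with the open door on the left at (160,130), the shut door's knob at (265,165) and its hinge cap at (321,270). The top view has the knob at (433,220), the hinge cap at (313,200) and a cup on the cupboard at (560,300). I'll check these with depth.

```bash
cat >> h.py <<'E'
def cloud(c,d):
    k=bot.calibration(c);K=k["intrinsics"];T=k["T"]
    v,u=np.mgrid[:480,:640]
    P=np.stack([(u-K[0][2])/K[0][0]*d,(v-K[1][2])/K[1][1]*d,d],-1)
    W=P@np.array(T)[:3,:3].T+np.array(T)[:3,3]; W[d<=0]=np.nan; return W
E
python3 - <<'E'
from h import *
for c in ("top","side"):
    im,d=bot.get_image(c); W=cloud(c,d)
    for n,p in (("knob",(.474,-.067)),("cap",(.515,.08))):
        m=np.hypot(W[...,0]-p[0],W[...,1]-p[1])<.022
        h=W[m]; h=h[h[:,2]>.215]
        if len(h)==0: print(c,n,"none");continue
        zt=np.nanpercentile(h[:,2],95); t=h[h[:,2]>zt-.004]
        print(c,n,"ztop",zt.round(4),"mid",((t.max(0)+t.min(0))/2).round(4),"mean",t.mean(0).round(4),"ext",(t.max(0)-t.min(0)).round(4),len(t))
    m=(W[...,2]>.206)&(W[...,2]<.214); q=W[m][:,:2].astype(np.float32); print("top rect",cv2.minAreaRect(q), cv2.boxPoints(cv2.minAreaRect(q)).round(3).tolist())
    m=(W[...,2]>.215)&(W[...,2]<.3)&(W[...,0]>.2); 
    n,l,st,ce=cv2.connectedComponentsWithStats(m.astype(np.uint8))
    for i in range(1,n):
        if st[i,4]>30: print("blob",ce[i].round(),W[l==i].min(0).round(3),W[l==i].max(0).round(3))
s=bot.sense(); M=R.from_quat(s["eef_rot"]).as_matrix(); print(M.round(3))
E
```

```text
top knob ztop 0.2629 mid [ 0.4739 -0.0683  0.2618] mean [ 0.4739 -0.068   0.2615] ext [0.0205 0.0204 0.0058] 249
top cap ztop 0.2203 mid [0.5112 0.0789 0.2188] mean [0.5113 0.0791 0.2187] ext [0.0147 0.0144 0.0045] 108
top rect ((0.480312705039978, -0.10314932465553284), (0.379668653011322, 0.3324766755104065), 79.64484405517578) [[0.28299999237060547, -0.25999999046325684], [0.6100000143051147, -0.3199999928474426], [0.6779999732971191, 0.05400000140070915], [0.35100001096725464, 0.11299999803304672]]
blob [312. 199.] [0.504 0.072 0.215] [0.518 0.086 0.221]
blob [433. 222.] [ 0.463 -0.079  0.23 ] [ 0.484 -0.058  0.265]
blob [589. 242.] [ 0.44  -0.279  0.215] [ 0.455 -0.262  0.221]
blob [563. 301.] [ 0.345 -0.248  0.215] [ 0.407 -0.185  0.254]
side knob ztop 0.2625 mid [ 0.4757 -0.0657  0.2615] mean [ 0.476  -0.0655  0.2613] ext [0.0205 0.0199 0.0056] 180
side cap ztop 0.2202 mid [0.5129 0.0813 0.2192] mean [0.5129 0.0815 0.2187] ext [0.0145 0.0143 0.0048] 103
top rect ((0.24709296226501465, -0.04253688454627991), (0.3725045621395111, 0.8345798254013062), 77.33934783935547) [[-0.20100000500679016, -0.13300000131130219], [0.6129999756813049, -0.3160000145435333], [0.6949999928474426, 0.04800000041723251], [-0.11900000274181366, 0.23100000619888306]]
blob [247.  62.] [ 0.346 -0.246  0.215] [ 0.409 -0.182  0.252]
blob [191.  77.] [ 0.441 -0.276  0.215] [ 0.456 -0.261  0.221]
blob [264. 165.] [ 0.465 -0.076  0.215] [ 0.486 -0.055  0.264]
blob [320. 265.] [0.506 0.074 0.215] [0.52  0.089 0.222]
[[ 0.334  0.942 -0.   ]
 [ 0.942 -0.334 -0.   ]
 [-0.    -0.    -1.   ]]
```

```bash
python3 -m creep '[0,0,0,0,0,-6,9.3, 0,0,10,-4,4,-8,9.3, 0,0,20,-8,8,-8,9.3, 0,0,30,-12,12.5,-8,9.3, 0,0,40,-16,16.5,-8,9.3]'
cat > go.py <<'E'
from h import *
import sys
# target grasp point x y z, jaw yaw deg -> tool-axes shift cm, turn deg
s=bot.sense(); M=R.from_quat(s["eef_rot"]).as_matrix()
x,y,z,yaw=map(float,sys.argv[1:5])
T=np.column_stack([[np.cos(np.radians(yaw)),np.sin(np.radians(yaw)),0],[np.sin(np.radians(yaw)),-np.cos(np.radians(yaw)),0],[0,0,-1]])
p=np.array([x,y,z+.167])
print("t",round(s["t"],2),"grasp",(np.array(s["tool_pos"])+.167*M[:,2]).round(4),"yaw",np.degrees(np.arctan2(M[1,0],M[0,0])).round(1),"F",np.round(s["contact_force"],1),"w",round(s["gripper_width"],4),"q6",np.round(s["joint_pos"],2))
print("turn",np.degrees(R.from_matrix(M.T@T).as_rotvec()).round(1),"shift cm",(M.T@(p-s["tool_pos"])*100).round(2))
E
python3 go.py .4748 -.067 .315 -10.4
```

```text
t: 1.12
tool_pos: [0.2863, 0.3108, 0.485]
eef_rot: [0.966, 0.26, 0.001, -0.0]
contact_force: [1.0, 0.6, 0.2]
gripper_width: 0.0929
t 1.12 grasp [0.2865 0.3108 0.318 ] yaw 30.2 F [1.  0.6 0.2] w 0.0929 q6 [ 0.56 -0.02  1.67 -0.    1.5   0.03]
turn [-0.  -0.1 40.6] shift cm [-2.69 42.13  0.31]
```

```bash
python3 -m creep '[0,0,9,-0.4,6,0,9.3, 0,0,18,-0.8,12,0,9.3, 0,0,27,-1.2,18,0,9.3, 0,0,36,-1.6,24,0,9.3, 0,0,40.6,-2,30,0,9.3]'; python3 go.py .4748 -.067 .315 -10.4
```

```text
t: 1.75
tool_pos: [0.4211, 0.0418, 0.4851]
eef_rot: [0.996, -0.09, 0.001, -0.0]
contact_force: [0.9, 0.1, 0.1]
gripper_width: 0.093
t 1.75 grasp [0.4213 0.0418 0.3181] yaw -10.3 F [0.9 0.1 0.1] w 0.093 q6 [-0.17 -0.02  1.66  0.    1.5   0.01]
turn [-0.  -0.1  0.1] shift cm [7.23 9.74 0.32]
```

```bash
python3 go.py .4748 -.067 .243 -10.4; python3 - <<'E'
from h import *
for c in ("side","top"):
    im,d=bot.get_image(c); cv2.imwrite(f"pics/{c}1.png",im[:,:,::-1])
    print(c,[(np.round(q["at"],4).tolist(),round(q["score"],2)) for q in bot.spot_point("bolt_knob",c)])
E
```

```text
t 1.75 grasp [0.4213 0.0418 0.3181] yaw -10.3 F [0.9 0.1 0.1] w 0.093 q6 [-0.17 -0.02  1.66  0.    1.5   0.01]
turn [-0.  -0.1  0.1] shift cm [7.23 9.74 7.52]
side [([0.47, -0.0702, 0.2477], 0.85)]
top []
```

```bash
python3 -m creep '[0,0,0,3.7,5,0,9.3, 0,0,0,7.2,9.7,0,9.3, 0,0,0,7.2,9.7,0,9.3, 0,0,0,7.2,9.7,0,9.3]'; python3 go.py .4748 -.067 .243 -10.4; python3 - <<'E'
from h import *
for c in ("side","top"):
    im,d=bot.get_image(c); cv2.imwrite(f"pics/{c}2.png",im[:,:,::-1])
    print(c,[(np.round(q["at"],4).tolist(),round(q["score"],2)) for q in bot.spot_point("bolt_knob",c)])
E
```

```text
t: 2.45
tool_pos: [0.4742, -0.0628, 0.4846]
eef_rot: [0.996, -0.087, -0.0, -0.001]
contact_force: [1.1, -0.3, -0.2]
gripper_width: 0.0932
t 2.45 grasp [ 0.474  -0.0626  0.3176] yaw -10.0 F [ 1.1 -0.3 -0.2] w 0.0932 q6 [-0.37  0.08  1.55  0.    1.5  -0.19]
turn [-0.1  0.1  0.4] shift cm [0.14 0.41 7.46]
side [([0.4739, -0.0662, 0.2449], 0.61)]
top []
```

View pics/side2.png

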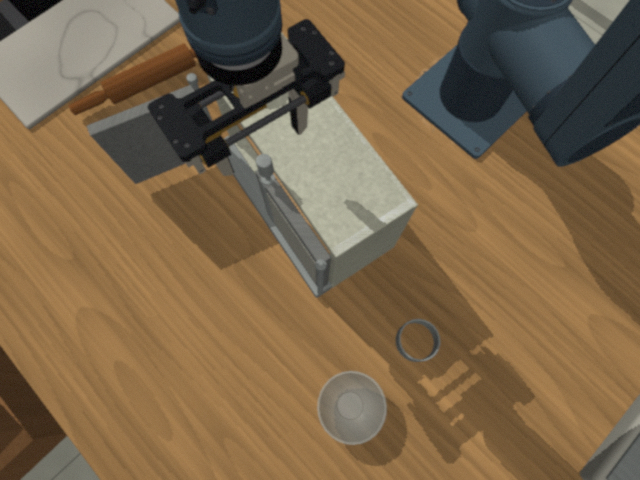

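The gripper hangs above the knob (265,165), with one finger in front of the door (about 195,165) and one over the cupboard (298,118). The knob sits between the two finger lines, so I'll go down.

```bash
python3 -m creep '[0,0,0.4,0.1,0.4,2.5,9.3, 0,0,0.4,0.1,0.4,5,9.3, 0,0,0.4,0.1,0.4,7.4,9.3, 0,0,0.4,0.1,0.4,7.4,9.3]' 40; python3 go.py .4748 -.067 .243 -10.4; python3 - <<'E'
from h import *
for c in ("side","top"):
    im,d=bot.get_image(c); cv2.imwrite(f"pics/{c}3.png",im[:,:,::-1])
E
```

```text
t: 3.15
tool_pos: [0.4741, -0.0675, 0.4096]
eef_rot: [0.996, -0.091, -0.002, -0.001]
contact_force: [0.2, -0.3, 0.2]
gripper_width: 0.0931
t 3.15 grasp [ 0.4736 -0.0672  0.2426] yaw -10.5 F [ 0.2 -0.3  0.2] w 0.0931 q6 [-0.37  0.13  1.69  0.    1.33 -0.19]
turn [-0.   0.2 -0.1] shift cm [ 0.06 -0.06 -0.04]
```

View pics/side3.png

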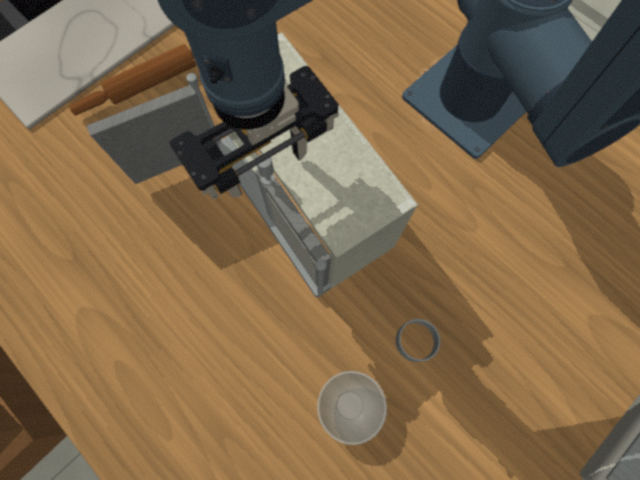

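The knob (265,165) is between the fingers, with no contact force. Next I'll close the grip.

```bash
python3 -m creep '[0,0,0,0,0,0,0, 0,0,0,0,0,0,0, 0,0,0,0,0,0,0, 0,0,0,0,0,0,0, 0,0,0,0,0,0,0]' 40;  python3 -m creep '[0,0,0,0,0,0,0, 0,0,0,0,0,0,0]'
```

```text
t: 3.88
tool_pos: [0.4748, -0.0686, 0.4108]
eef_rot: [0.996, -0.092, -0.0, 0.0]
contact_force: [-0.2, 0.5, -0.5]
gripper_width: 0.0471
t: 4.12
tool_pos: [0.4749, -0.0686, 0.4107]
eef_rot: [0.996, -0.092, -0.0, -0.0]
contact_force: [0.6, 0.1, -0.2]
gripper_width: 0.0277
```

```bash
python3 -m creep '[0,0,0,0,0,0,0, 0,0,0,0,0,0,0, 0,0,0,0,0,0,0, 0,0,0,0,0,0,0]' 40
```

```text
t: 4.62
tool_pos: [0.4748, -0.0685, 0.4107]
eef_rot: [0.996, -0.092, -0.0, -0.0]
contact_force: [0.0, -0.0, 0.1]
gripper_width: 0.0213
```

```bash
python3 -m creep '[0,0,0,0,0,-0.7,0, 0,0,0,0,0,-1.4,0, 0,0,0,0,0,-2.1,0, 0,0,0,0,0,-2.8,0, 0,0,0,0,0,-2.9,0]'; python3 -m creep '[0,0,0,0,0,0,0, 0,0,0,0,0,0,0]'
python3 - <<'E'
from h import *
for c in ("side","top"):
    im,d=bot.get_image(c); cv2.imwrite(f"pics/{c}4.png",im[:,:,::-1])
    print(c,[(np.round(q["at"],4).tolist(),round(q["score"],2)) for q in bot.spot_point("bolt_knob",c)])
print(bot.sense()["contact_force"],bot.sense()["gripper_width"])
E
```

```text
t: 5.25
tool_pos: [0.4749, -0.0685, 0.4404]
eef_rot: [0.996, -0.092, 0.0, 0.0]
contact_force: [0.3, 0.1, -4.6]
gripper_width: 0.0216
t: 5.5
tool_pos: [0.4749, -0.0685, 0.4404]
eef_rot: [0.996, -0.092, 0.001, 0.0]
contact_force: [-1.0, -0.2, 2.3]
gripper_width: 0.0213
side [([0.4742, -0.0663, 0.2737], 0.74)]
top []
[-0.91701341  0.4716731   1.61699779] 0.021174181564304888
```

View pics/side4.png

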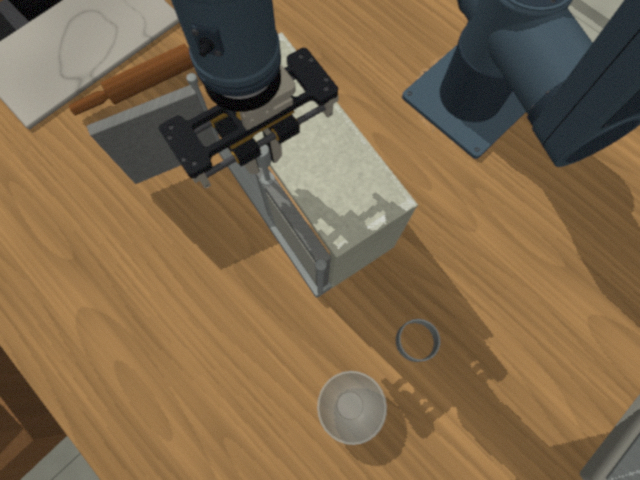

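The knob stayed in the fingers and rose about 29 mm (0.245 to 0.274). Next I'll compute the arc rows.

```bash
cat > arc.py <<'E'
from h import *
import sys
s=bot.sense(); M=R.from_quat(s["eef_rot"]).as_matrix()
H=np.array([.512,.080]); g=(np.array(s["tool_pos"])+.167*M[:,2])
a0=np.arctan2(g[1]-H[1],g[0]-H[0]); rad=np.hypot(*(g[:2]-H)); a_shut=np.arctan2(-.148,-.0372)
yaw=np.degrees(np.arctan2(M[1,0],M[0,0]))
print("door deg",np.degrees(a0-a_shut).round(1),"r",rad.round(4),"yaw",yaw.round(1),"z",g[2].round(4),"F",np.round(s["contact_force"],1),"q",np.round(s["joint_pos"],2))
for k in map(float,sys.argv[1:]):
    a=a_shut+np.radians(k); p=np.r_[H+.152*np.array([np.cos(a),np.sin(a)]),g[2]]
    print(k,"turn",round(-(k-10.6-yaw),1),"shift",(M.T@(p-g)*100).round(2))
E
python3 arc.py 4 9 15 21 27
```

```text
door deg 0.2 r 0.1531 yaw -10.5 z 0.273 F [-0.9  0.5  1.6] q [-0.38  0.11  1.64  0.    1.4  -0.19]
4.0 turn -3.9 shift [ 1.02 -0.09  0.  ]
9.0 turn -8.9 shift [ 2.35 -0.15  0.  ]
15.0 turn -14.9 shift [ 3.92 -0.39  0.  ]
21.0 turn -20.9 shift [ 5.46 -0.78  0.  ]
27.0 turn -26.9 shift [ 6.95 -1.34  0.01]
```

```bash
python3 -m creep '[0,0,-4,1,-0.1,0,0, 0,0,-9,2.35,-0.15,0,0, 0,0,-15,3.9,-0.4,0,0, 0,0,-21,5.45,-0.8,0,0, 0,0,-27,6.95,-1.35,0,0]'; python3 arc.py 33 39 45 51 57
```

```text
t: 6.32
tool_pos: [0.5464, -0.0687, 0.4399]
eef_rot: [0.989, 0.145, 0.0, 0.001]
contact_force: [-0.2, -2.6, 2.2]
gripper_width: 0.0215
door deg 27.1 r 0.153 yaw 16.6 z 0.2729 F [-0.2 -2.6  2.2] q [-0.33  0.24  1.48 -0.    1.43 -0.62]
33.0 turn -5.8 shift [ 1.56 -0.08  0.  ]
39.0 turn -11.8 shift [ 3.14 -0.23  0.  ]
45.0 turn -17.8 shift [ 4.7  -0.54  0.  ]
51.0 turn -23.8 shift [ 6.22 -1.01 -0.  ]
57.0 turn -29.8 shift [ 7.68 -1.64 -0.  ]
```

Following well with small forces.

```bash
python3 -m creep '[0,0,-6,1.55,-0.1,0,0, 0,0,-12,3.15,-0.25,0,0, 0,0,-18,4.7,-0.55,0,0, 0,0,-24,6.2,-1,0,0, 0,0,-30,7.7,-1.65,0,0]'; python3 arc.py 63 69 75 81 87
```

```text
t: 6.95
tool_pos: [0.616, -0.0312, 0.4399]
eef_rot: [0.918, 0.396, 0.001, 0.002]
contact_force: [1.4, -4.3, 1.6]
gripper_width: 0.0213
door deg 57.2 r 0.1528 yaw 46.6 z 0.2729 F [ 1.4 -4.3  1.6] q [-0.23  0.36  1.31 -0.    1.47 -1.04]
63.0 turn -5.8 shift [ 1.54 -0.06 -0.  ]
69.0 turn -11.8 shift [ 3.13 -0.21 -0.  ]
75.0 turn -17.8 shift [ 4.69 -0.52 -0.  ]
81.0 turn -23.8 shift [ 6.2 -1.  -0. ]
87.0 turn -29.8 shift [ 7.67 -1.62 -0.01]
```

```bash
python3 -m creep '[0,0,-6,1.55,-0.1,0,0, 0,0,-12,3.15,-0.25,0,0, 0,0,-18,4.7,-0.5,0,0, 0,0,-24,6.2,-1,0,0, 0,0,-30,7.7,-1.6,0,0]'; python3 -m creep '[0,0,0,0,0,0,0, 0,0,0,0,0,0,0]';python3 arc.py 89; python3 - <<'E'
from h import *
for c in ("side","top"):
    im,d=bot.get_image(c); cv2.imwrite(f"pics/{c}5.png",im[:,:,::-1])
    print(c,[(np.round(q["at"],4).tolist(),round(q["score"],2)) for q in bot.spot_point("bolt_knob",c)])
E
```

```text
t: 7.58
tool_pos: [0.6576, 0.0361, 0.4399]
eef_rot: [0.785, 0.62, 0.001, 0.002]
contact_force: [3.4, -1.9, 1.6]
gripper_width: 0.0215
t: 7.82
tool_pos: [0.6575, 0.0363, 0.4398]
eef_rot: [0.785, 0.619, 0.001, 0.002]
contact_force: [6.1, -1.6, -0.6]
gripper_width: 0.0213
door deg 87.4 r 0.1526 yaw 76.5 z 0.2729 F [ 6.1 -1.6 -0.6] q [-0.11  0.44  1.19 -0.    1.51 -1.45]
89.0 turn -1.9 shift [ 0.42 -0.05 -0.  ]
side []
top []
```

View pics/side5.png

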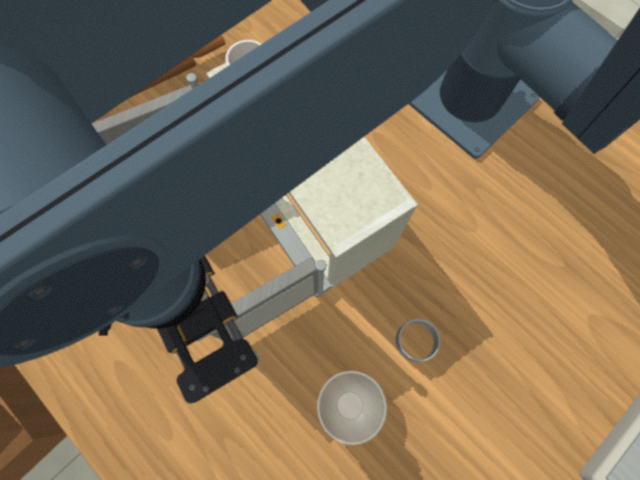

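The door now stands square to the front, with its hinge at (320,265) and free edge near (235,315). The gripper still holds the knob. I'll release it and lift straight up.

```bash
python3 -m creep '[0,0,0,0,0,0,5, 0,0,0,0,0,0,5, 0,0,0,0,0,0,5, 0,0,0,0,0,0,5, 0,0,0,0,0,0,5]'; python3 -m creep '[0,0,0,0,0,-2,5, 0,0,0,0,0,-4,5, 0,0,0,0,0,-7,5, 0,0,0,0,0,-10,5, 0,0,0,0,0,-10,5]'; python3 arc.py
```

```text
t: 8.65
tool_pos: [0.6562, 0.0366, 0.4397]
eef_rot: [0.785, 0.619, -0.0, -0.0]
contact_force: [0.7, 0.2, -0.3]
gripper_width: 0.0496
t: 9.28
tool_pos: [0.6562, 0.0366, 0.5425]
eef_rot: [0.785, 0.619, 0.002, 0.002]
contact_force: [0.2, 0.2, 1.3]
gripper_width: 0.0498
door deg 87.4 r 0.1515 yaw 76.5 z 0.3755 F [0.2 0.2 1.3] q [-0.11  0.42  0.98  0.    1.74 -1.45]
```

```bash
python3 -m creep '[0,0,0,-5,0,0,5, 0,0,0,-10,0,0,5, 0,0,0,-15,0,0,5, 0,0,0,-20,0,0,5, 0,0,0,-25,0,0,5]'; python3 -m creep '[0,0,0,0,0,0,5, 0,0,0,0,0,0,5]'; python3 - <<'E'
from h import *
for c in ("side","top"):
    im,d=bot.get_image(c); cv2.imwrite(f"pics/{c}6.png",im[:,:,::-1])
    W=cloud(c,d); m=(np.hypot(W[...,0]-.657,W[...,1]-.0365)<.03)&(W[...,2]>.23)&(W[...,2]<.33)
    if m.any(): print(c,"knob",np.percentile(W[m],[2,50,98],axis=0).round(4).tolist())
    print(c,[(np.round(q["at"],4).tolist(),round(q["score"],2)) for q in bot.spot_point("bolt_knob",c)])
E
```

```text
t: 9.9
tool_pos: [0.5972, -0.208, 0.5378]
eef_rot: [0.785, 0.619, -0.0, -0.001]
contact_force: [0.8, -0.9, 0.2]
gripper_width: 0.05
t: 10.15
tool_pos: [0.5978, -0.2065, 0.5384]
eef_rot: [0.786, 0.619, -0.0, -0.001]
contact_force: [0.3, 0.0, 0.1]
gripper_width: 0.05
side knob [[0.6479, 0.0287, 0.2599], [0.6576, 0.0409, 0.2896], [0.6677, 0.048, 0.2923]]
side [([0.6556, 0.0359, 0.2743], 0.64)]
top knob [[0.6463, 0.0256, 0.2346], [0.6523, 0.0359, 0.2891], [0.6652, 0.0455, 0.2926]]
top [([0.6571, 0.037, 0.2756], 0.92)]
```

View pics/side6.png

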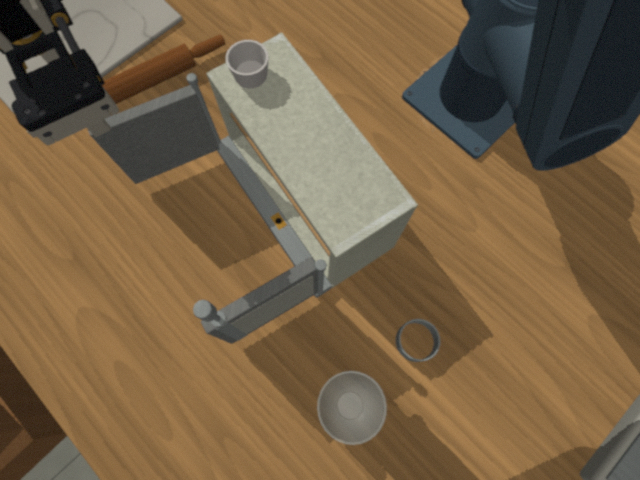

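View pics/top6.png

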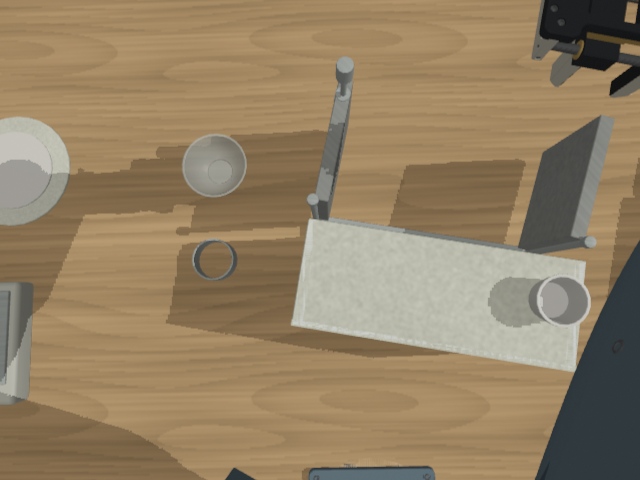

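The side view shows the door square to the front, with the knob at (205,310) raised above its edge. The top view has the knob at (345,68) and the gripper clear at (590,40). The bolt is up about 29 mm, so I'm handing in.

```bash
python3 -c "
from rig import bot
print(bot.close_job())"
```

```text
the job is handed in; nothing more can be done
None
```

I pulled the bolt up about 29 mm by its knob while the door was still shut. Then I swung the door open to about 87° (1.52 rad), let go of the knob and moved the arm clear. I handed the job in just after 10 s of robot time.

My last checks, from both cameras and the force reading, agreed with each other:
- **Bolt:** the knob's centre is at about z = 0.275 m, against 0.245 m at the start, so the bolt was still about 29–30 mm up.
- **Door:** the knob is at about (0.656, 0.036), which puts the door square to the cupboard's front.
- **Contact:** the force on the tool read about zero, so the robot was touching nothing.

While the gripper was over the knob, the top camera did not detect it, and once the arm hid it neither camera did. For the swing I therefore relied on the arm's own readings and the grip width.

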